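Stack a plinth and hold the marble dish over it

TASK

Build a plinth for the marble dish: gently stack the two walnut boxes nearest to the left of the cork mat squarely, one on the other, on the box that stands on the mat, long sides together (the box far off at the back stays). Then lift the dish by its handle, give it a quarter turn so that the handle, which now runs along the boxes' long sides, lies across them, and hold it level, centred about 5 cm above the top box so that I can still stick felt dots on the lid: finish while holding it there, do not set it down or let go. Keep the ball inside the circle marked in the middle of the dish all the time, and leave the earbud case and the tape measure where they are.

Things in the scene. Friction and masses are not known exactly. Their poses are not given: they have to be found in the camera images.
- mat: thin cork mat fixed to the desk, 130 x 160 x 3 mm. Origin: centre of its underside; its y axis runs along the longer side, x along the shorter.
- base_box: closed walnut box with a fixed lid and a small pale tab on one long side; 62 mm wide along its x, 95 mm long along its y, 45 mm high, about 0.16 kg; its flat upright sides can be gripped across the 62 mm. Origin: centre of the underside, z up. Stands loose in the middle of the cork mat, long side along the mat's long side: the foot of the plinth.
- box_a: closed walnut box with a fixed lid and a small pale tab on one long side; 62 mm wide along its x, 95 mm long along its y, 45 mm high, about 0.16 kg; its flat upright sides can be gripped across the 62 mm. Origin: centre of the underside, z up. Stands loose on the desk on the robot's left, nearer the robot. The order of the two loose boxes in the column is free, and either may be turned end for end.
- box_b: closed walnut box with a fixed lid and a small pale tab on one long side; 62 mm wide along its x, 95 mm long along its y, 45 mm high, about 0.16 kg; its flat upright sides can be gripped across the 62 mm. Origin: centre of the underside, z up. Stands loose on the desk on the robot's left, farther from the robot.
- dish: round white dish, 132 mm across, rim 20 mm high, 0.25 kg (varies by a quarter), under a rigid steel arch whose straight handle bar runs along the dish's x axis. A circle of 20 mm radius is marked round the middle. Origin: centre of the underside, z up. Starts on the desk on the robot's right, bar along the mat's long side.
- handle (a point): centre of the dish's level handle bar, right above the dish's middle, 88 mm over its underside; axes as the dish's. Bar 138 mm long (x), 14 mm thick (y), 16 mm high (80 to 96 mm over the underside); 126 mm clear between the end posts.
- dish_middle (a point): middle of the dish's floor, 6 mm above the dish's underside, centre of the marked circle. The floor is a shallow hollow cone rising 5 degrees outward from here, so the ball rolls back to the middle.
- ball_center (a point): centre of the loose steel ball, 22 mm in diameter, 0.044 kg, that lies in the middle of the dish.
- earbud_case: dark earbud case standing between the mat and box_a, 26 x 58 x 45 mm; leave alone. Origin: centre of the underside.
- tape_measure: dark pocket tape measure standing behind the mat, 32 x 69 x 60 mm; leave alone. Origin: centre of the underside.
Mind the look-alikes: they are no part of the job. Several things have the shape of the dish; the one meant has the colours described above.

How it is judged:
By the outcome, as a careful person would: the job done as asked, in the order asked, and still so for the second after the job is handed in, while the arm keeps its last pose, push and grip.
It also fails if it takes over 72 s, if anything falls off the work surface, if the arm or the gripper's body presses on something with over 40 N, if the wrist force passes 120 N, or if a joint passes its speed limit or range.

ROBOT

A 6-joint arm with a two-finger parallel gripper is mounted at the origin on a cart in front of the work surface, level with it; the furniture and walls round the work are solid. World frame = base frame: x ahead of the robot, y to its left, z up, the work surface at z = 0. Lengths are in mm, angles in degrees, forces in N, time in s.
With the tool pointing down it reaches from about 300 to 950 mm from the base axis. Payload 3.1 kg.
Tool frame: the origin (TCP) lies at the centre of the arm's flange, where the gripper is bolted on; the fingertips stand bot.tip_extent ahead of it and the grasp point (between the pads) lies 155 mm ahead of it (bot.tip_extent is the distance from the TCP to the fingertips, in mm); z points along the fingers, y is the line along which they close (so a half turn about z gives the same grasp; the last joint's range is limited). The gripper opens to 85 mm and grips with 20 to 120 N. Pads are 22 mm wide; open, the fingers measure 114 mm over their backs; the gripper's body (76 mm by 85 mm) begins 54 mm behind the grasp point. The pads swing forward as they close: fully open they stand 13 mm farther back than shut.
Start: joints at [62.871, 17.653, 93.61, -0, 68.738, -3.994], TCP at [245.598, 574.73, 404.672] pointing down, gripper open.
Joint ranges: [-175.34, 175.34], [-45.06, 112.39], [2.9, 150.54], [-68.45, 248.45], [3.09, 151.38], [-168.51, 168.51]. Speed limits (degrees/s): [159.86, 159.86, 180, 180, 180, 180].

INTERFACE

Orientations are given as [roll, pitch, yaw] about the fixed x, y, z axes, in that order (R = Rz(yaw) Ry(pitch) Rx(roll)).
In Python, from plant import status, imaging, order, bot gives the robot as it stands. The module is installed in compiled form; this text tells all that it offers.
- The arm moves only by the tool step_arm, never from a script. Its arguments are lists of equal length, an entry for each row: "dp": the shift along the tool's x, y, z in mm, a list of three; "turn": the turn, a rotation vector about the tool's x, y, z in degrees, a list of three; "hand": the opening in per cent of the stroke, from 0 (shut) to 100 (fully open). In form: {"dp": [[tx, ty, tz], ...], "turn": [[rx, ry, rz], ...], "hand": [hand, ...]}. A call has 1 to 20 rows; each row shifts and turns the commanded pose from where the row before left it, along the tool's axes as they then stand; what a row does not reach is not made up. A row lasts 1/12 s, in which the tool goes at most 41.7 mm and 7.16 degrees, less where a joint would pass 70% of its speed; a pose out of reach is approached as far as the arm can. A call with a gripper value outside its range is refused whole. The fingers move at their own pace and stop on an object; "grip_force" is the grip in N (left out, the last holds). Time passes only in rows, so rows that do not move let the fingers close. It gives the time, the measured TCP pose, the force, the opening and the grip force at its end, in the units of the state.
- status.observe(): the state, without advancing time (a new reading comes with each control period).
- imaging.snapshot(name): name is "scene" or "side" or "wrist"; returns (picture, depth): 420x560x3 uint8, red, green, blue; 420x560 float32, mm along the optical axis (not along the pixel's ray), 0 where there is no reading.
- imaging.get_calibration(name): a dict with "fovy" (degrees; the focal length in pixels is half the picture's height over the tangent of half this angle, whatever the lens; pixels are square), "cx", "cy" (the principal point, pixels), "k1" (the pictures are not rectified: a ray, as slopes to the right and down, at radius r is drawn at 1 + k1 r^2 times it, then the intrinsics apply), "rvec" (rotation vector, rad) and "tvec" (3), from world to camera coordinates, as OpenCV has them; the wrist camera has in their place "tool_from_camera" (4x4, takes a point from camera to tool coordinates, whose origin is the TCP and whose axes are the flange's). Camera axes: x right, y down, z forward; pixel columns grow to the right and rows downward; lengths in mm; the calibration is good to about 2 mm. A picture is of the moment at which its call begins: read the wrist's pose just before it. get_calibration takes no time and is no camera call.
- order.sign_off(): hands the job in; it is judged then, once.
The state is a dict: "time": time; "joints": joint angles; "qvel": joint speeds; "tau": joint torques, N m; "position": TCP position; "orientation": TCP orientation; "contact_force": force on the tool from outside, world axes, zero at the start; "wrist_torque": the same for the moment, N m; "finger_gap": finger opening in mm; "gripper_force": force on a finger pad.
Only numpy, scipy, OpenCV 4.12 (cv2) and the standard library are available. Lean on these libraries where they do the work, as an engineer would, in place of code of your own. Each camera call takes 0.05 s, during which the arm holds its last target. There are 200 camera calls.

## Working session

There is one attempt and no reset: what is moved stays moved. The work goes in short steps, Python scripts to look and compute and a tool call to move; the robot and the scene stay as the last step left them, time stands still between calls to the robot, and variables do not carry over. Pictures are saved under pics/ and viewed, at most 10 in all, crops included, and the job is handed in when it is done.

Besides the shell and the picture viewer there is one more tool, called as name(argument=value, ...) on one line, values as JSON. step_arm: Moves the arm, as the interface text tells. Its arguments: {"type":"object","properties":{"dp":{"type":"array","items":{"type":"array","items":{"type":"number"}}},"turn":{"type":"array","items":{"type":"array","items":{"type":"number"}}},"hand":{"type":"array","items":{"type":"number"}},"grip_force":{"type":"number"}},"required":["dp","turn","hand"]}

```bash
mkdir -p pics; cat > h.py <<'E'
import numpy as np, cv2
from scipy.spatial.transform import Rotation as R
from plant import status, imaging, order, bot
def pose(s=None):
    s=s or status.observe(); T=np.eye(4); T[:3,:3]=R.from_euler('xyz',s['orientation'],degrees=True).as_matrix(); T[:3,3]=s['position']; return T
def snap(name):
    P=pose(); c=imaging.get_calibration(name); im,d=imaging.snapshot(name)
    f=im.shape[0]/2/np.tan(np.radians(c['fovy']/2))
    if name=='wrist': M=P@np.array(c['tool_from_camera'])
    else:
        M=np.eye(4); r=cv2.Rodrigues(np.array(c['rvec'],float))[0]; M[:3,:3]=r.T; M[:3,3]=-r.T@np.array(c['tvec'],float).ravel()
    v,u=np.mgrid[:im.shape[0],:im.shape[1]]
    xd=(u-c['cx'])/f; yd=(v-c['cy'])/f; x,y=xd.copy(),yd.copy()
    for _ in range(15):
        k=1+c['k1']*(x*x+y*y); x,y=xd/k,yd/k
    C=np.stack([x*d,y*d,d],-1)
    W=C@M[:3,:3].T+M[:3,3]; W[d<=0]=np.nan
    return im,d,W
def save(im,fn,box=None,scale=1):
    if box: im=im[box[1]:box[3],box[0]:box[2]]
    cv2.imwrite('pics/'+fn,cv2.resize(im[:,:,::-1],None,fx=scale,fy=scale,interpolation=cv2.INTER_CUBIC))
E
python3 - <<'E'
from h import *
print(status.observe(),bot.tip_extent)
for n in ['scene','side']:
    im,d,W=snap(n); np.savez('pics/'+n,im=im,W=W); save(im,n+'1.png',scale=1.4)
E
```

```text
{'time': 0.0, 'joints': array([ 6.28722402e+01,  1.77045719e+01,  9.36906393e+01,  1.06212643e-03,
        6.87363371e+01, -3.99196468e+00]), 'qvel': array([ 0.06101011,  0.015723  ,  0.01239717,  0.05471917, -0.03878902,
       -0.04754641]), 'tau': array([-4.61418749e-04, -4.15250552e+01, -2.76670325e+01, -5.26534370e-05,
        1.01637805e-02,  1.37205294e-05]), 'position': array([245.38121145, 574.34975803, 403.43657648]), 'orientation': array([-1.79868840e+02, -1.01444655e-02,  1.56863807e+02]), 'contact_force': array([-0.13988498,  0.2201512 , -0.33262189]), 'wrist_torque': array([ 0.0109685 , -0.02479945,  0.03752924]), 'gripper_force': 0.0, 'finger_gap': 85.29264097675895} 173.4
```

View pics/scene1.png

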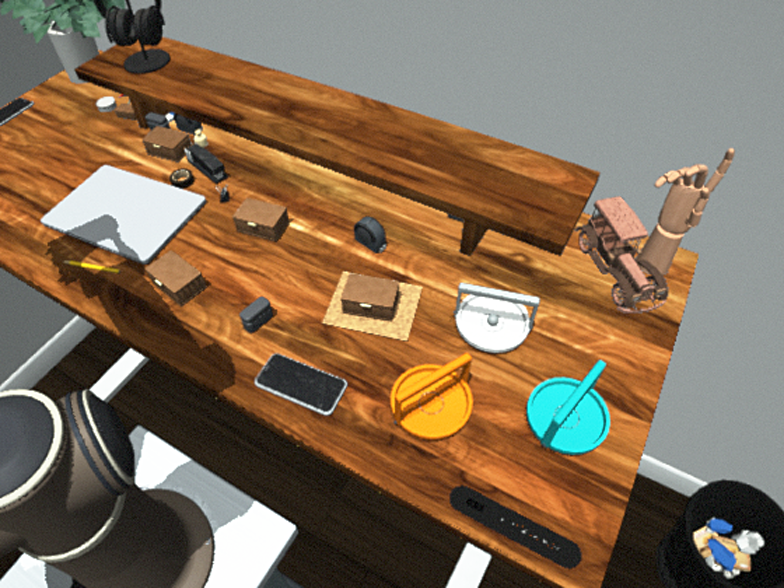

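View pics/side1.png

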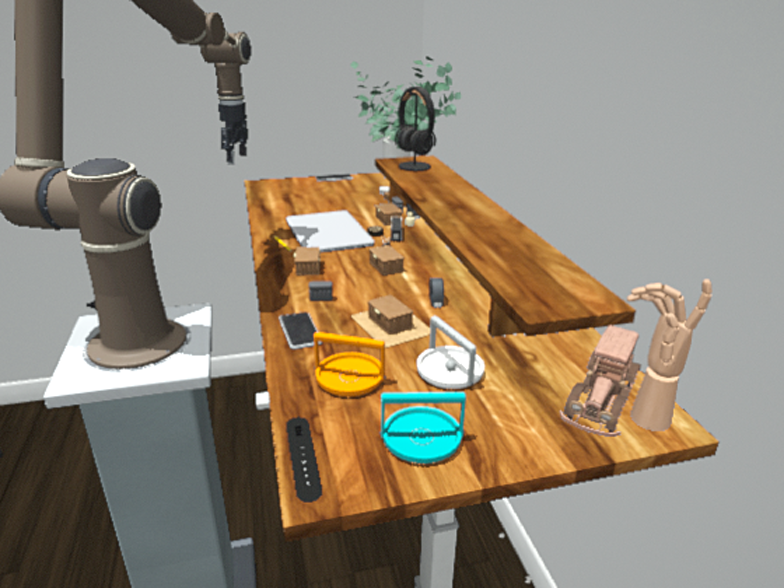

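The scene view (×1.4) shows the base box on the mat at (370,297), box_b at (261,219), box_a at (176,277), the earbud case at (257,313) and the tape measure at (370,233). The white dish is at (493,318), the box to leave is at (166,143), and a shelf runs along the back.

```bash
cat >> h.py <<'E'
def blob(W,seed,zlo,zhi,rad=75):
    z=W[...,2]; m=((z>zlo)&(z<zhi)).astype(np.uint8)
    p=W[seed[1],seed[0]]
    m&=(np.hypot(W[...,0]-p[0],W[...,1]-p[1])<rad).astype(np.uint8)
    n,l=cv2.connectedComponents(m); k=l[seed[1],seed[0]]
    if k==0: return p,None
    q=W[l==k]; r=cv2.minAreaRect(q[:,:2].astype(np.float32)); return p,(len(q),np.round(q.mean(0),1),np.round(cv2.boxPoints(r),0).tolist(),np.round(r[1],1),round(r[2],1))
E
python3 - <<'E'
from h import *
a=np.load('pics/scene.npz'); W=a['W']
for n,s,z in [('base',(370,285),(40,60)),('b',(261,209),(38,55)),('a',(174,268),(38,55)),('case',(255,306),(38,55)),('tape',(369,224),(50,75)),('bar',(500,291),(80,105))]:
    s=(int(s[0]/1.4),int(s[1]/1.4)); print(n,blob(W,s,*z))
for n,s in [('matL',(330,325)),('shelf1',(540,180)),('shelf2',(300,110)),('shelfedge',(440,205)),('shelfedge2',(280,152)),('ball',(493,319)),('desk',(300,340))]:
    print(n,W[int(s[1]/1.4),int(s[0]/1.4)])
print(imaging.get_calibration('wrist'))
E
```

```text
base (array([557.05897362, -42.64725597,  46.90826811]), (773, array([545.4, -50.5,  46.1]), [[500.0, -14.0], [527.0, -105.0], [593.0, -85.0], [566.0, 6.0]], array([68.9, 95.1]), 17.0))
b (array([624.91284236, 262.57605813,  41.48542696]), (532, array([613.1, 256.1,  43.3]), [[571.0, 300.0], [588.0, 205.0], [656.0, 217.0], [640.0, 312.0]], array([69.3, 96. ]), 10.0))
a (array([411.92537609, 305.3397051 ,  43.10340027]), (679, array([403. , 301.1,  43.2]), [[360.0, 259.0], [427.0, 247.0], [446.0, 346.0], [378.0, 359.0]], array([100.9,  68.3]), 79.6))
case (array([417.43612064, 112.87973297,  42.41402432]), (198, array([410.7, 110.3,  42.3]), [[381.0, 106.0], [437.0, 91.0], [444.0, 117.0], [388.0, 132.0]], array([27.3, 57.9]), 74.9))
tape (array([681.94124983,  34.8496538 ,  56.56631799]), (136, array([684.6,  34.5,  55.4]), [[665.0, 19.0], [698.0, 12.0], [707.0, 54.0], [674.0, 61.0]], array([43.2, 33.6]), 77.4))
bar (array([ 621.37533709, -263.20685835,   94.95196478]), (423, array([ 614.3, -264.5,   91.1]), [[592.0, -199.0], [624.0, -332.0], [641.0, -328.0], [609.0, -195.0]], array([ 17.9, 136.5]), 13.6))
matL [472.39303168  -5.08583324  -2.69499469]
shelf1 [ 887.98512981 -230.5969759   130.72006998]
shelf2 [857.94804953 316.29862427 130.02690361]
shelfedge [740.69613134 -88.76910234 117.05583874]
shelfedge2 [740.45705644 287.24857832 102.69520312]
ball [ 613.74314074 -264.16728277   24.68661368]
desk [419.91381481  23.36920449  -1.72319227]
{'fovy': 69.1927399357827, 'cx': 280.2771571546354, 'cy': 211.24667684779357, 'k1': -0.00856425098698934, 'tool_from_camera': array([[-9.65201427e-05, -9.57994338e-01, -2.86787097e-01,
         7.40484306e+01],
       [ 9.99999936e-01, -1.91047943e-04,  3.01626929e-04,
         2.74670397e-01],
       [-3.43746975e-04, -2.86787050e-01,  9.57994295e-01,
         3.12235542e+01],
       [ 0.00000000e+00,  0.00000000e+00,  0.00000000e+00,
         1.00000000e+00]])}
```

step_arm(dp=[[-28,-21,8],[-28,-21,8],[-28,-21,8],[-28,-21,8],[-28,-21,8],[-28,-21,8],[-28,-21,8],[-28,-21,8],[-28,-21,8],[0,0,0],[0,0,0],[0,0,0],[0,0,0],[0,0,0],[0,0,0],[0,0,0],[0,0,0],[0,0,0],[0,0,0],[0,0,0]], turn=[[0,0,0],[0,0,0],[0,0,0],[0,0,0],[0,0,0],[0,0,0],[0,0,0],[0,0,0],[0,0,0],[0,0,7.1],[0,0,7.1],[0,0,7.1],[0,0,7.1],[0,0,7.1],[0,0,7.1],[0,0,7.1],[0,0,7.1],[0,0,7.1],[0,0,7.1],[0,0,7.1]], hand=[100,100,100,100,100,100,100,100,100,100,100,100,100,100,100,100,100,100,100,100])

```text
time: 1.77
position: [402.8, 301.8, 332.2]
orientation: [-180.0, 0.0, 78.4]
contact_force: [0.5, -0.5, -1.1]
finger_gap: 85.8
gripper_force: 0.0
```

```bash
cat >> h.py <<'E'
def yaw(T): return np.degrees(np.arctan2(T[1,0],T[0,0]))
def go(p,psi):
    T=pose(); d=T[:3,:3].T@(np.array(p,float)-T[:3,3]); w=(R.from_matrix(T[:3,:3]).inv()*R.from_euler('xyz',[180,0,psi],degrees=True)).as_rotvec(degrees=True)
    print('pos',np.round(T[:3,3],1),'yaw',round(yaw(T),2),'dp(tool)',np.round(d,1),'turn',np.round(w,2))
def top(W,c,zlo,zhi,rad=75):
    m=(W[...,2]>zlo)&(W[...,2]<zhi)&(np.hypot(W[...,0]-c[0],W[...,1]-c[1])<rad)
    n,l,st,ce=cv2.connectedComponentsWithStats(m.astype(np.uint8)); k=1+np.argmax(st[1:,4]); q=W[l==k]
    # robust long axis/centre: trimmed minAreaRect
    e=cv2.erode((l==k).astype(np.uint8),np.ones((3,3))); r=cv2.minAreaRect(W[e>0][:,:2].astype(np.float32))
    w,h=r[1]; a=r[2] if h>w else r[2]-90   # yaw of short axis
    a=(a+90)%180-90
    print('centre',np.round(r[0],1),'size',np.round(r[1],1),'short-axis yaw',round(a,2),'z',round(np.nanmedian(q[:,2]),1),len(q)); return r[0],a
E
python3 - <<'E'
from h import *
im,d,W=snap('wrist'); save(im,'w1.png'); np.savez('pics/w1',W=W,im=im)
print(np.nanmedian(W[200:,:,2]))
c,a=top(W,(403,302),38,52)
go([*c,182],a+90)
print(status.observe()['joints'])
E
```

```text
0.7029085160331192
centre [402.6 306. ] size [93.6 66. ] short-axis yaw -9.61 z 44.4 7694
pos [402.8 301.8 332.2] yaw 78.19 dp(tool) [  4.2  -1.  150.2] turn [-0.04  0.04 -2.2 ]
[3.18794528e+01 9.23510275e+00 1.13289441e+02 1.07586817e-03
 5.75345565e+01 4.36855640e+01]
```

View pics/w1.png

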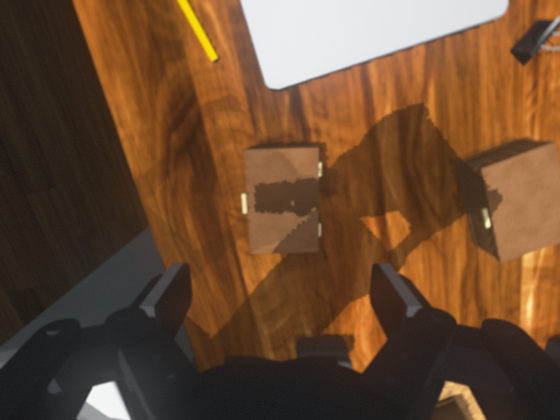

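The wrist view shows box_a centred at about (283,200), with its tab at (244,203), close to the tool's centre line. It's sitting clear, so I'll descend and grip.

step_arm(dp=[[4,-1,30],[0,0,30],[0,0,30],[0,0,30],[0,0,20],[0,0,10],[0,0,0],[0,0,0],[0,0,0],[0,0,0],[0,0,0],[0,0,0],[0,0,0]], turn=[[0,0,-1.5],[0,0,0],[0,0,0],[0,0,0],[0,0,0],[0,0,0],[0,0,0],[0,0,0],[0,0,0],[0,0,0],[0,0,0],[0,0,0],[0,0,0]], hand=[100,100,100,100,100,100,100,60,60,60,60,60,60], grip_force=40)

```text
time: 2.9
position: [403.8, 306.6, 184.3]
orientation: [179.8, -0.1, 80.3]
contact_force: [-0.4, -0.0, 6.7]
finger_gap: 62.6
gripper_force: 45.1
```

step_arm(dp=[[0,0,-15],[0,0,-35],[0,0,-40],[0,0,-40],[-15,1,0],[-30,2,0],[-35,3,0],[-37,3,0],[-37,3,0],[-37,3,0],[-37,3,0],[-37,3,0],[-37,3,0],[-37,3,0],[-37,3,0],[-37,3,0],[-37,3,0],[-30,2,0],[-15,1,0],[0,0,0]], turn=[[0,0,0],[0,0,0],[0,0,0],[0,0,0],[0,0,-3],[0,0,-3],[0,0,-3],[0,0,-3],[0,0,-3],[0,0,-3],[0,0,-3],[0,0,-3],[0,0,-2],[0,0,0],[0,0,0],[0,0,0],[0,0,0],[0,0,0],[0,0,0],[0,0,0]], hand=[60,60,60,60,60,60,60,60,60,60,60,60,60,60,60,60,60,60,60,60])

```text
time: 4.57
position: [513.5, -175.4, 312.7]
orientation: [180.0, 0.1, 106.1]
contact_force: [0.2, 0.8, -2.4]
finger_gap: 62.5
gripper_force: 45.0
```

```bash
python3 - <<'E'
from h import *
im,d,W=snap('wrist'); save(im,'w2.png'); np.savez('pics/w2',W=W,im=im)
print(status.observe()['finger_gap'])
c,a=top(W,(546,-50),40,56)
go([*c,260],a+90)
E
```

```text
62.17849333924385
centre [546.5 -51.5] size [66.2 83.3] short-axis yaw 17.49 z 47.3 11718
pos [ 512.7 -173.5  312.3] yaw 106.12 dp(tool) [107.8  66.4  52.4] turn [-0.04 -0.07 -1.37]
```

View pics/w2.png

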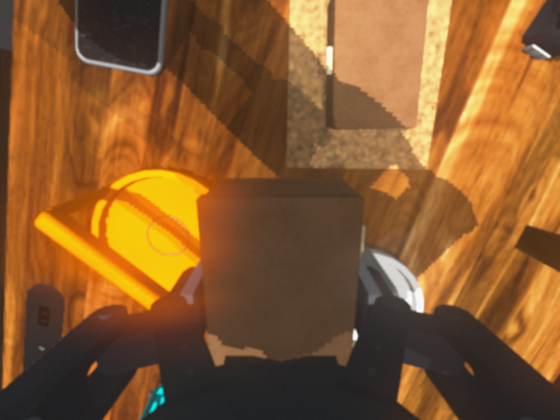

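The wrist view cuts off the far end of the base box (near edge at row 128, sides at columns 333 and 420). The near edge and both sides are clear enough to fit.

```bash
cat >> h.py <<'E'
def edges(W,T,zlo,zhi,c,a0,rad=70):
    "box top in box-aligned frame (yaw a0): side lines (robust medians), ends"
    m=(W[...,2]>zlo)&(W[...,2]<zhi)&(np.hypot(W[...,0]-c[0],W[...,1]-c[1])<rad)
    n,l,st,ce=cv2.connectedComponentsWithStats(m.astype(np.uint8)); k=1+np.argmax(st[1:,4]); q=W[l==k]
    a=np.radians(a0); X=np.array([np.cos(a),np.sin(a)]); Y=np.array([-X[1],X[0]])
    u=(q[:,:2]-c)@X; v=(q[:,:2]-c)@Y
    def prof(s,t,w=2):  # extremes of t binned over s
        b=np.round(s/w).astype(int); o=[]
        for i in np.unique(b):
            j=b==i
            if j.sum()>15: o.append((i*w,t[j].min(),t[j].max()))
        return np.array(o)[2:-2]
    o=prof(v,u); e=prof(u,v)
    for nm,A in(('u sides',o),('v ends',e)):
        for k in(1,2):
            r=A[:,k]; md=np.median(r); g=abs(r-md)<2.0; p=np.polyfit(A[g,0],r[g],1)
            print(nm,'lo' if k==1 else 'hi','median',round(md,1),'slope deg',round(np.degrees(np.arctan(p[0])),2),'n',g.sum())
E
python3 - <<'E'
from h import *
a=np.load('pics/w2.npz'); W=a['W']; T=pose()
print('base'); edges(W,T,42,54,np.array([546.5,-51.5]),16.5)
h=T[:3,3]-[0,0,155]; print('held centre',h, 'held top z', np.nanmedian(W[240:320,220:340,2]))
print('held'); zt=np.nanmedian(W[240:320,220:340,2]); edges(W,T,zt-4,zt+4,h[:2],yaw(T)-90)
E
```

```text
base
u sides lo median -29.4 slope deg -0.92 n 28
u sides hi median 33.3 slope deg -0.67 n 38
v ends lo median -42.0 slope deg 1.13 n 30
v ends hi median 40.9 slope deg -0.28 n 31
held centre [ 512.6539553  -173.54680014  157.29683034] held top z 172.76441565218352
held
u sides lo median -31.6 slope deg -0.33 n 30
u sides hi median 31.3 slope deg 0.45 n 30
v ends lo median -26.5 slope deg -0.42 n 24
v ends hi median 44.5 slope deg -0.04 n 33
```

```bash
python3 - <<'E'
from h import *
a=np.load('pics/w1.npz'); W=a['W']
edges(W,None,39,50,np.array([402.6,306.]),-9.6)
b=np.load('pics/w2.npz')['W'];print([np.round(b[r,280],1).tolist() for r in (176,180,184,188,192,196,200,210,230,320)])
E
```

```text
u sides lo median -29.3 slope deg 0.0 n 35
u sides hi median 32.9 slope deg 0.02 n 45
v ends lo median -47.3 slope deg -0.08 n 31
v ends hi median 47.1 slope deg 0.21 n 31
[[506.4, -152.9, -0.3], [500.3, -131.8, 134.0], [500.2, -131.5, 145.2], [500.4, -131.9, 151.7], [500.3, -131.7, 160.4], [500.1, -131.2, 169.1], [500.4, -132.2, 171.2], [501.4, -135.5, 172.9], [503.6, -143.0, 173.0], [514.5, -181.2, 173.3]]
```

step_arm(dp=[[15,9,5],[25,15,8],[28,17,10],[26,15,10],[15,9,5],[6,3,2],[0,0,0],[0,0,0]], turn=[[0,0,0],[0,0,0],[0,0,0],[0,0,0],[0,0,0],[0,0,0],[0,0,-1.3],[0,0,0]], hand=[60,60,60,60,60,60,60,60])

```text
time: 5.28
position: [545.2, -42.4, 272.6]
orientation: [-179.9, -0.0, 107.8]
contact_force: [0.4, 0.5, -1.7]
finger_gap: 62.3
gripper_force: 45.0
```

```bash
python3 - <<'E'
from h import *
for i in range(4):
    go([546.4,-44.6,233],107.4); imaging.snapshot('wrist')
E
```

```text
pos [545.2 -42.4 272.6] yaw 107.76 dp(tool) [-2.4  0.5 39.6] turn [-0.07 -0.    0.36]
pos [545.5 -43.2 273. ] yaw 107.62 dp(tool) [-1.6  0.5 40. ] turn [-0.02  0.02  0.22]
pos [545.7 -43.7 273.2] yaw 107.55 dp(tool) [-1.1  0.4 40.2] turn [0.02 0.03 0.15]
pos [545.8 -44.  273.3] yaw 107.51 dp(tool) [-0.7  0.4 40.3] turn [0.03 0.04 0.11]
```

step_arm(dp=[[0,0,12],[0,0,12],[0,0,8],[0,0,4],[0,0,2],[0,0,1],[0,0,1],[0,0,0],[0,0,0]], turn=[[0,0,0],[0,0,0],[0,0,0],[0,0,0],[0,0,0],[0,0,0],[0,0,0],[0,0,0],[0,0,0]], hand=[60,60,60,60,60,60,60,60,60])

```text
time: 6.23
position: [546.1, -43.1, 233.0]
orientation: [180.0, 0.0, 107.6]
contact_force: [0.4, 0.8, -2.3]
finger_gap: 62.5
gripper_force: 45.0
```

step_arm(dp=[[-1,0,0.7],[0,0,0.7],[0,0,0.6],[0,0,0]], turn=[[0,0,0],[0,0,0],[0,0,0],[0,0,0]], hand=[60,60,60,60])

```text
time: 6.57
position: [546.7, -44.3, 232.2]
orientation: [179.9, 0.0, 107.6]
contact_force: [-2.2, 0.3, 5.8]
finger_gap: 62.2
gripper_force: 45.6
```

step_arm(dp=[[0,0,0],[0,0,0],[0,0,0],[0,0,0],[0,0,-10],[0,0,-25],[0,0,-35],[0,0,-40],[0,0,-30],[0,0,-10],[0,0,0]], turn=[[0,0,0],[0,0,0],[0,0,0],[0,0,0],[0,0,0],[0,0,0],[0,0,0],[0,0,0],[0,0,0],[0,0,0],[0,0,0]], hand=[100,100,100,100,100,100,100,100,100,100,100])

```text
time: 7.48
position: [547.6, -44.3, 385.4]
orientation: [179.5, 0.2, 107.6]
contact_force: [-0.5, -0.1, 0.0]
finger_gap: 85.6
gripper_force: 0.0
```

```bash
python3 - <<'E'
from h import *
im,d,W=snap('wrist'); save(im,'w3.png',(140,40,420,320),2); np.savez('pics/w3',W=W,im=im)
print('top');edges(W,None,86,100,np.array([546.5,-45]),17.4)
go([546.4,-44.6,233],107.4)
E
```

```text
top
u sides lo median -30.9 slope deg -0.29 n 35
u sides hi median 31.2 slope deg -0.05 n 41
v ends lo median -47.3 slope deg -0.26 n 30
v ends hi median 46.9 slope deg 0.3 n 30
pos [546.5 -44.2 382.5] yaw 107.57 dp(tool) [-1.000e-01 -8.000e-01  1.495e+02] turn [0.19 0.1  0.17]
```

View pics/w3.png

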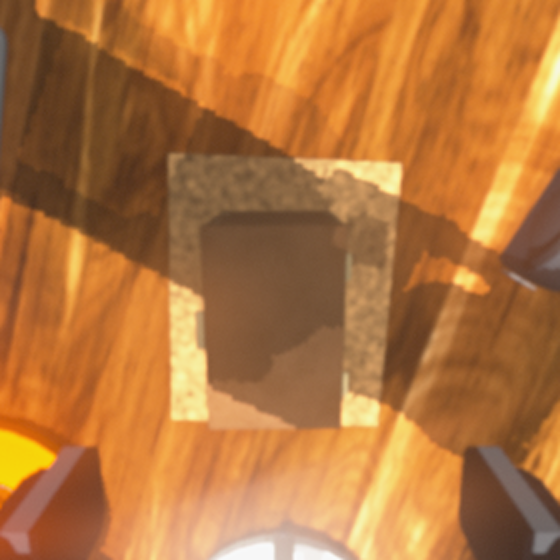

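Box_a sits centred on the column, at (275,320) in the crop. Now I'll check its end face against the base box's.

```bash
python3 - <<'E'
from h import *
W=np.load('pics/w3.npz')['W']; c=np.array([546.7,-45.1]); a=np.radians(17.5); X=np.array([np.cos(a),np.sin(a)]);Y=np.array([-X[1],X[0]])
u=(W[...,:2]-c)@X; v=(W[...,:2]-c)@Y; z=W[...,2]
for lo,hi in((8,42),(52,88)):
    m=(z>lo)&(z<hi)&(abs(u)<26)&(v>35)&(v<60); print('end v',lo,m.sum(),np.percentile(v[m],[25,50,75]) if m.any() else '')
    m=(z>lo)&(z<hi)&(abs(v)<40)&(abs(u)>25)&(abs(u)<45); print('side u',m.sum(),np.percentile(u[m],[10,50,90]) if m.any() else '')
m=(z<6)&(z>-3); 
# next target: box_b
go([613,260,332],100)
E
```

```text
end v 8 96 [45.83046978 45.87316155 45.91937288]
side u 0 
end v 52 174 [46.46938471 46.52136147 46.59114941]
side u 52 [32.59883157 33.3155115  33.89020328]
pos [546.5 -44.2 382.5] yaw 107.57 dp(tool) [270.  155.   50.5] turn [0.2  0.09 7.57]
```

step_arm(dp=[[15,9,2],[30,17,6],[34,19,6],[34,19,6],[34,19,6],[34,19,6],[34,19,6],[30,17,6],[17,11,4],[8,6,2],[0,0,0],[0,0,0],[0,0,0]], turn=[[0,0,0],[0,0,0],[0,0,0],[0,0,0],[0,0,0],[0,0,0],[0,0,0],[0,0,0],[0,0,0],[0,0,2],[0,0,5.5],[0,0,0],[0,0,0]], hand=[100,100,100,100,100,100,100,100,100,100,100,100,100])

```text
time: 8.62
position: [611.4, 259.9, 327.6]
orientation: [-179.7, 0.1, 100.2]
contact_force: [-0.5, -0.2, 0.1]
finger_gap: 85.4
gripper_force: 0.0
```

```bash
python3 - <<'E'
from h import *
im,d,W=snap('wrist'); save(im,'w4.png'); np.savez('pics/w4',W=W,im=im)
c,a=top(W,(613,260),38,52)
edges(W,None,39,50,np.array(c),a); go([*c,182],a+90)
E
```

```text
centre [613.3 261.4] size [66.7 93.6] short-axis yaw 10.31 z 44.4 7904
u sides lo median -29.8 slope deg -0.0 n 35
u sides hi median 32.7 slope deg 0.15 n 45
v ends lo median -47.5 slope deg 0.12 n 31
v ends hi median 47.2 slope deg 0.3 n 31
pos [611.7 259.6 328.3] yaw 100.18 dp(tool) [  1.6   2.5 146.3] turn [-0.23  0.05 -0.14]
```

View pics/w4.png

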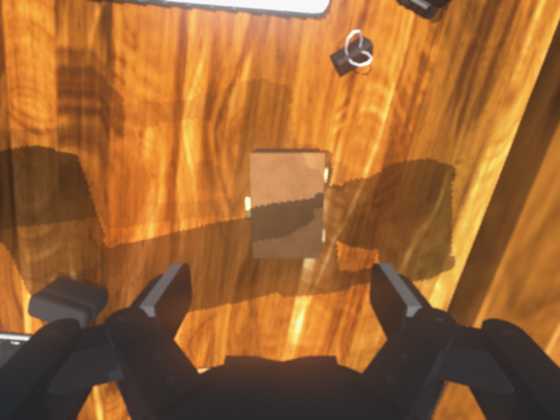

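Box_b is centred at (288,203), clear of its neighbours.

step_arm(dp=[[1.5,3.5,25],[0,0,30],[0,0,30],[0,0,30],[0,0,20],[0,0,10],[0,0,0],[0,0,0],[0,0,0],[0,0,0],[0,0,0],[0,0,0],[0,0,0]], turn=[[0,0,0],[0,0,0],[0,0,0],[0,0,0],[0,0,0],[0,0,0],[0,0,0],[0,0,0],[0,0,0],[0,0,0],[0,0,0],[0,0,0],[0,0,0]], hand=[100,100,100,100,100,100,100,60,60,60,60,60,60])

```text
time: 9.75
position: [616.7, 262.5, 187.8]
orientation: [179.8, -0.0, 100.1]
contact_force: [-1.6, -0.7, 5.3]
finger_gap: 62.3
gripper_force: 45.4
```

```bash
python3 - <<'E'
from h import *
go([614.7,261.7,182],100.3); go([546.7,-45,320],107.4)
E
```

```text
pos [616.7 262.5 187.8] yaw 100.07 dp(tool) [-0.4 -2.2  5.8] turn [ 0.21 -0.02 -0.23]
pos [616.7 262.5 187.8] yaw 100.07 dp(tool) [-290.4 -122.2 -132.8] turn [ 0.21 -0.01 -7.33]
```

step_arm(dp=[[0,0,-10],[0,0,-25],[0,0,-35],[0,0,-35],[0,0,-25],[0,0,-5],[-15,-9,0],[-28,-16,0],[-34,-20,0],[-34,-20,0],[-34,-20,0],[-34,-20,0],[-34,-20,0],[-28,-16,0],[-18,-10,0],[-9,-5,0],[0,0,0],[0,0,0],[0,0,0],[0,0,0]], turn=[[0,0,0],[0,0,-2.4],[0,0,-2.5],[0,0,-2.4],[0,0,0],[0,0,0],[0,0,0],[0,0,0],[0,0,0],[0,0,0],[0,0,0],[0,0,0],[0,0,0],[0,0,0],[0,0,0],[0,0,0],[0,0,0],[0,0,0],[0,0,0],[0,0,0]], hand=[60,60,60,60,60,60,60,60,60,60,60,60,60,60,60,60,60,60,60,60])

```text
time: 11.42
position: [547.0, -38.8, 320.4]
orientation: [-180.0, -0.0, 107.5]
contact_force: [-0.0, -0.2, -1.2]
finger_gap: 62.4
gripper_force: 44.8
```

```bash
python3 - <<'E'
from h import *
for i in range(3): go([546.6,-44.7,284],107.5); imaging.snapshot('wrist')
E
```

```text
pos [547.  -38.8 320.4] yaw 107.46 dp(tool) [-5.5 -2.1 36.4] turn [-0.01 -0.04 -0.04]
pos [547.  -38.8 320.5] yaw 107.47 dp(tool) [-5.5 -2.1 36.5] turn [-0.   -0.03 -0.03]
pos [547.  -38.9 320.6] yaw 107.47 dp(tool) [-5.4 -2.1 36.6] turn [ 0.   -0.02 -0.03]
```

step_arm(dp=[[-3,-1,8],[-2.4,-1,10],[0,0,8],[0,0,5],[0,0,3],[0,0,1.5],[0,0,0.5],[0,0,0],[0,0,0]], turn=[[0,0,0],[0,0,0],[0,0,0],[0,0,0],[0,0,0],[0,0,0],[0,0,0],[0,0,0],[0,0,0]], hand=[60,60,60,60,60,60,60,60,60])

```text
time: 12.32
position: [546.7, -46.0, 285.1]
orientation: [180.0, 0.0, 107.4]
contact_force: [0.3, -0.5, -2.0]
finger_gap: 62.2
gripper_force: 44.8
```

```bash
python3 - <<'E'
from h import *
go([546.6,-44.7,281],107.5)
E
```

```text
pos [546.7 -46.  285.1] yaw 107.37 dp(tool) [1.2 0.3 4.1] turn [ 0.04  0.02 -0.13]
```

step_arm(dp=[[1,0,1],[0,0,1],[0,0,1],[0,0,0],[0,0,0]], turn=[[0,0,0],[0,0,0],[0,0,0],[0,0,0],[0,0,0]], hand=[60,60,60,60,60])

```text
time: 12.73
position: [546.1, -44.9, 281.6]
orientation: [-180.0, -0.0, 107.4]
contact_force: [-0.0, -0.2, -1.7]
finger_gap: 61.7
gripper_force: 44.8
```

step_arm(dp=[[0,0,0.7],[0,0,0.7],[0,0,0],[0,0,0]], turn=[[0,0,0],[0,0,0],[0,0,0],[0,0,0]], hand=[60,60,60,60])

```text
time: 13.07
position: [546.3, -45.0, 280.5]
orientation: [180.0, 0.0, 107.4]
contact_force: [-0.5, -0.2, -1.4]
finger_gap: 62.2
gripper_force: 44.9
```

step_arm(dp=[[0,0,0.7],[0,0,0.7],[0,0,0],[0,0,0]], turn=[[0,0,0],[0,0,0],[0,0,0],[0,0,0]], hand=[60,60,60,60])

```text
time: 13.4
position: [546.5, -45.0, 280.4]
orientation: [180.0, 0.0, 107.4]
contact_force: [-2.9, 0.2, 6.4]
finger_gap: 62.6
gripper_force: 45.6
```

step_arm(dp=[[0,0,0],[0,0,0],[0,0,0],[0,0,0],[0,0,-10],[0,0,-25],[0,0,-35],[0,0,-40],[0,0,-30],[0,0,-10],[0,0,0],[0,0,0]], turn=[[0,0,0],[0,0,0],[0,0,0],[0,0,0],[0,0,0],[0,0,0],[0,0,0],[0,0,0],[0,0,0],[0,0,0],[0,0,0],[0,0,0]], hand=[100,100,100,100,100,100,100,100,100,100,100,100])

```text
time: 14.4
position: [545.9, -45.0, 429.0]
orientation: [180.0, 0.0, 107.4]
contact_force: [-0.3, 0.7, -0.6]
finger_gap: 85.1
gripper_force: 0.0
```

```bash
python3 - <<'E'
from h import *
im,d,W=snap('wrist'); np.savez('pics/w5',W=W,im=im)
edges(W,None,131,145,np.array([546.7,-45.1]),17.5)
c=np.array([546.7,-45.1]); a=np.radians(17.5); X=np.array([np.cos(a),np.sin(a)]);Y=np.array([-X[1],X[0]])
u=(W[...,:2]-c)@X; v=(W[...,:2]-c)@Y; z=W[...,2]
for lo,hi in((8,42),(52,88),(98,133)):
    m=(z>lo)&(z<hi)&(abs(u)<26)&(v>35)&(v<60); print('end v',lo,m.sum(),np.percentile(v[m],[25,50,75]) if m.any() else '')
    for s in(1,-1):
        m=(z>lo)&(z<hi)&(abs(v-15)<25)&(u*s>25)&(u*s<45); print('side u',s,m.sum(),np.percentile(u[m],[10,50,90]) if m.any() else '')
go([614,-262,380],106.5)
E
```

```text
u sides lo median -31.4 slope deg 0.1 n 34
u sides hi median 30.6 slope deg 0.21 n 41
v ends lo median -48.0 slope deg -0.32 n 31
v ends hi median 46.7 slope deg -0.17 n 31
end v 8 84 [45.81165023 45.85387412 45.8945593 ]
side u 1 0 
side u -1 0 
end v 52 103 [46.44937584 46.51024994 46.5630172 ]
side u 1 0 
side u -1 0 
end v 98 171 [46.34610234 46.39422832 46.44842092]
side u 1 21 [32.96199855 33.32689856 34.11655517]
side u -1 6 [-35.35228887 -34.1615584  -32.55581407]
pos [545.4 -44.9 427.4] yaw 107.36 dp(tool) [-227.7    0.8   47.1] turn [-0.14 -0.07  0.86]
```

step_arm(dp=[[-15,0,0],[-28,0,3],[-35,0,6],[-35,0,8],[-35,0,8],[-35,0,8],[-25,0,8],[-13,0,4],[-7,1,2],[0,0,0],[0,0,0],[0,0,0]], turn=[[0,0,0],[0,0,0],[0,0,0],[0,0,0],[0,0,0],[0,0,0],[0,0,0],[0,0,0],[0,0,0],[0,0,0],[0,0,0],[0,0,0]], hand=[100,100,100,100,100,100,100,100,100,100,100,100])

```text
time: 15.45
position: [615.1, -261.0, 382.0]
orientation: [-180.0, -0.0, 107.4]
contact_force: [-0.3, 0.1, -0.0]
finger_gap: 85.4
gripper_force: 0.0
```

```bash
python3 - <<'E'
from h import *
im,d,W=snap('wrist'); save(im,'w6.png'); np.savez('pics/w6',W=W,im=im)
c,a=top(W,(614,-262),86,104,80)
edges(W,None,88,102,np.array(c),a,80)
go([*c,243],a+90)
E
```

```text
centre [ 617.2 -260. ] size [ 12.1 134.3] short-axis yaw 15.4 z 95.1 2375
u sides lo median -6.6 slope deg 0.03 n 64
u sides hi median 6.5 slope deg 0.07 n 64
v ends lo median -68.6 slope deg 6.18 n 3
v ends hi median 67.8 slope deg 2.1 n 3
pos [ 615.2 -260.8  382.4] yaw 107.46 dp(tool) [  0.2   2.2 139.4] turn [ 0.02 -0.01  2.06]
```

View pics/w6.png

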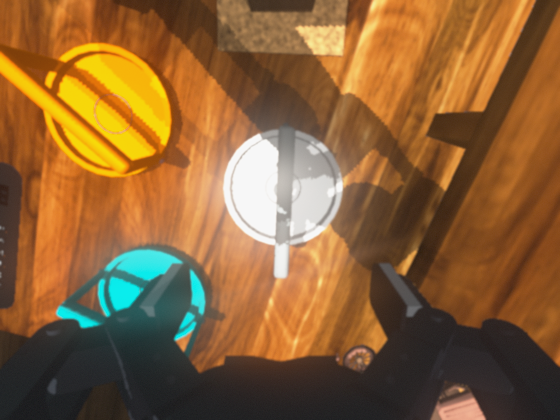

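The white dish's bar runs from (287,128) to (281,275), over the centre at (283,187), and the fingers have clear space round it.

step_arm(dp=[[0,2,15],[0,0,28],[0,0,32],[0,0,28],[0,0,18],[0,0,12],[0,0,6],[0,0,3],[0,0,0],[0,0,0],[0,0,0]], turn=[[0,0,2],[0,0,0],[0,0,0],[0,0,0],[0,0,0],[0,0,0],[0,0,0],[0,0,0],[0,0,0],[0,0,0],[0,0,0]], hand=[60,60,60,60,60,60,60,60,50,40,40], grip_force=30)

```text
time: 16.42
position: [617.9, -262.0, 241.8]
orientation: [179.9, 0.1, 105.4]
contact_force: [-0.3, 0.2, 0.1]
finger_gap: 34.3
gripper_force: 0.0
```

```bash
python3 - <<'E'
from h import *
im,d,W=snap('wrist')
edges(W,None,88,102,np.array([617.2,-260]),15.4,80)
go([617.2,-260,241],105.4)
E
```

```text
u sides lo median -6.9 slope deg 0.04 n 48
u sides hi median 6.7 slope deg 0.08 n 48
v ends lo median -35.0 slope deg -3.08 n 4
v ends hi median 68.3 slope deg -0.02 n 4
pos [ 617.8 -262.   241.6] yaw 105.36 dp(tool) [2.1 0.  0.6] turn [ 0.13  0.12 -0.04]
```

step_arm(dp=[[1.5,0,0],[0,0,0],[0,0,0],[0,0,0],[0,0,0],[0,0,0],[0,0,0],[0,0,0],[0,0,0],[0,0,0]], turn=[[0,0,0],[0,0,0],[0,0,0],[0,0,0],[0,0,0],[0,0,0],[0,0,0],[0,0,0],[0,0,0],[0,0,0]], hand=[32,26,22,20,18,17,16,15,14,12], grip_force=25)

```text
time: 17.3
position: [617.0, -260.2, 240.1]
orientation: [179.9, 0.0, 105.4]
contact_force: [2.1, 1.1, 0.4]
finger_gap: 13.2
gripper_force: 24.9
```

step_arm(dp=[[0,0,0],[0,0,0],[0,0,0]], turn=[[0,0,0],[0,0,0],[0,0,0]], hand=[8,5,3], grip_force=60)

```text
time: 17.55
position: [617.0, -260.3, 240.2]
orientation: [179.9, 0.0, 105.4]
contact_force: [2.9, 0.9, 1.9]
finger_gap: 13.3
gripper_force: 59.1
```

step_arm(dp=[[0,0,-1],[0,0,-2],[0,0,-4],[0,0,-6],[0,0,-8],[0,0,-10],[0,0,-12],[0,0,-14],[0,0,-14],[0,0,-14],[0,0,-14],[0,0,-14],[0,0,-14],[0,0,-14],[0,0,-14],[0,0,-12],[0,0,-9],[0,0,-6],[0,0,-4],[0,0,-2]], turn=[[0,0,0],[0,0,0],[0,0,0],[0,0,0],[0,0,0],[0,0,0],[0,0,0],[0,0,0],[0,0,0],[0,0,0],[0,0,0],[0,0,0],[0,0,0],[0,0,0],[0,0,0],[0,0,0],[0,0,0],[0,0,0],[0,0,0],[0,0,0]], hand=[3,3,3,3,3,3,3,3,3,3,3,3,3,3,3,3,3,3,3,3])

```text
time: 19.22
position: [616.7, -260.2, 428.2]
orientation: [180.0, 0.0, 105.4]
contact_force: [-0.2, -0.0, -3.0]
finger_gap: 13.1
gripper_force: 58.5
```

```bash
python3 - <<'E'
from h import *
im,d,W=snap('side'); save(im,'s2.png',(200,60,480,330),2)
go([546.5,-45.4,428],17.5); s=status.observe(); print(s['contact_force'],s['finger_gap'])
E
```

```text
pos [ 616.7 -260.2  428.1] yaw 105.36 dp(tool) [ 2.258e+02 -1.070e+01  2.000e-01] turn [-0.    0.   87.86]
[ 0.19941674  0.44412016 -3.50033577] 12.780474102585465
```

View pics/s2.png

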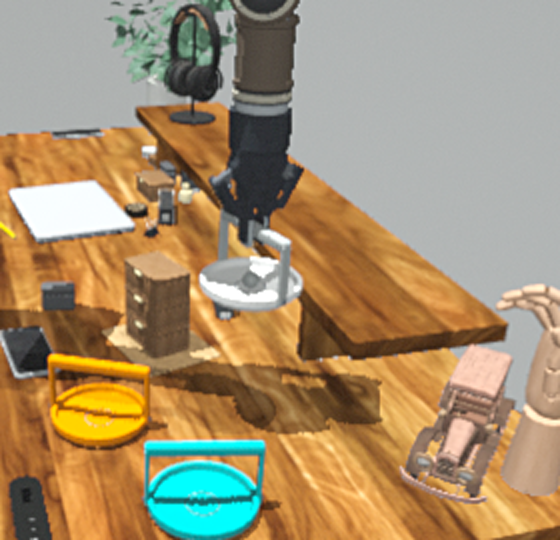

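The side view shows the column standing square at (157,300). The dish hangs level at (250,280) with the ball in the middle.

step_arm(dp=[[1,0,0],[2,0,0],[3.5,-0.2,0],[5,-0.3,0],[6.5,-0.3,0],[8,-0.4,0],[9.5,-0.5,0],[11,-0.5,0],[12,-0.6,0],[12,-0.6,0],[12,-0.6,0],[12,-0.6,0],[12,-0.6,0],[12,-0.6,0],[12,-0.6,0],[12,-0.6,0],[12,-0.6,0],[12,-0.6,0],[11,-0.5,0],[10,-0.4,0]], turn=[[0,0,0],[0,0,0],[0,0,0],[0,0,0],[0,0,0],[0,0,0],[0,0,0],[0,0,0],[0,0,0],[0,0,0],[0,0,0],[0,0,0],[0,0,0],[0,0,0],[0,0,0],[0,0,0],[0,0,0],[0,0,0],[0,0,0],[0,0,0]], hand=[3,3,3,3,3,3,3,3,3,3,3,3,3,3,3,3,3,3,3,3])

```text
time: 20.93
position: [557.8, -80.7, 427.9]
orientation: [180.0, -0.0, 105.4]
contact_force: [-0.1, 0.1, -3.5]
finger_gap: 13.3
gripper_force: 58.5
```

step_arm(dp=[[9,-0.4,0],[8,-0.4,0],[7,-0.3,0],[5.5,-0.3,0],[4,-0.2,0],[2.5,0,0],[1.5,0,0],[1,0,0],[0,0,0],[0,0,0],[0,0,0],[0,0,0],[0,0,0],[0,0,0],[0,0,0],[0,0,0],[0,0,0],[0,0,0],[0,0,0],[0,0,0]], turn=[[0,0,0],[0,0,0],[0,0,0],[0,0,0],[0,0,0],[0,0,0],[0,0,0],[0,0,0],[0,0,0],[0,0,0.3],[0,0,0.7],[0,0,1.2],[0,0,1.8],[0,0,2.4],[0,0,3],[0,0,3],[0,0,3],[0,0,3],[0,0,3],[0,0,3]], hand=[3,3,3,3,3,3,3,3,3,3,3,3,3,3,3,3,3,3,3,3])

```text
time: 22.6
position: [546.5, -45.3, 427.9]
orientation: [180.0, 0.0, 80.7]
contact_force: [-1.0, 0.3, -2.9]
finger_gap: 13.0
gripper_force: 58.5
```

step_arm(dp=[[0,0,0],[0,0,0],[0,0,0],[0,0,0],[0,0,0],[0,0,0],[0,0,0],[0,0,0],[0,0,0],[0,0,0],[0,0,0],[0,0,0],[0,0,0],[0,0,0],[0,0,0],[0,0,0],[0,0,0],[0,0,0],[0,0,0],[0,0,0]], turn=[[0,0,3],[0,0,3],[0,0,3],[0,0,3],[0,0,3],[0,0,3],[0,0,3],[0,0,3],[0,0,3],[0,0,3],[0,0,3],[0,0,3],[0,0,3],[0,0,3],[0,0,3],[0,0,3],[0,0,3],[0,0,3],[0,0,2.4],[0,0,1.8]], hand=[3,3,3,3,3,3,3,3,3,3,3,3,3,3,3,3,3,3,3,3])

```text
time: 24.27
position: [546.5, -45.3, 427.8]
orientation: [180.0, 0.0, 22.6]
contact_force: [-0.2, 0.2, -3.7]
finger_gap: 13.2
gripper_force: 58.5
```

step_arm(dp=[[0,0,0],[0,0,0],[0,0,0],[0,0,0],[0,0,0],[0,0,0]], turn=[[0,0,1.2],[0,0,0.7],[0,0,0.3],[0,0,0],[0,0,0],[0,0,0]], hand=[3,3,3,3,3,3])

```text
time: 24.77
position: [546.5, -45.2, 427.9]
orientation: [180.0, 0.0, 20.6]
contact_force: [0.2, 0.5, -3.6]
finger_gap: 13.2
gripper_force: 58.5
```

```bash
python3 - <<'E'
from h import *
im,d,W=snap('scene'); im2,d,W2=snap('side'); np.savez('pics/f',W=W,im=im,W2=W2)
a=cv2.resize(im[140:290,190:370],(560,466)); b=cv2.resize(im2[120:270,230:340],None,fx=2.18,fy=3.1)
cv2.imwrite('pics/f1.png',np.hstack([a,b[:466]])[:,:,::-1]); go([546.5,-45.4,428],17.5)
m=(W2[...,2]>182)&(W2[...,2]<225)&(np.hypot(W2[...,0]-546,W2[...,1]+45)<80)
q=W2[m]; print(len(q),q[:,0].min(),q[:,0].max(),q[:,1].min(),q[:,1].max(),np.percentile(q[:,2],[1,50,99]))
E
```

```text
Traceback (most recent call last):
ValueError: all the input array dimensions except for the concatenation axis must match exactly, but along dimension 0, the array at index 0 has size 466 and the array at index 1 has size 465
```

step_arm(dp=[[0,0,0],[0,0,0],[0,0,0],[0,0,0],[0,0,0],[0,0,0],[0,0,0],[0,0,0],[0,0,0],[0,0,0]], turn=[[0,0,0.3],[0,0,0.6],[0,0,0.8],[0,0,0.7],[0,0,0.4],[0,0,0.2],[0,0,0],[0,0,0],[0,0,0],[0,0,0]], hand=[3,3,3,3,3,3,3,3,3,3])

```text
time: 25.7
position: [546.4, -45.2, 427.9]
orientation: [-180.0, 0.0, 17.6]
contact_force: [0.2, -0.6, -3.0]
finger_gap: 13.2
gripper_force: 58.5
```

```bash
python3 - <<'E'
from h import *
im2,d,W2=snap('side'); go([546.5,-45.4,428],17.5)
im,d,W=snap('scene')
a=cv2.resize(im[130:280,190:370],(480,400)); b=cv2.resize(im2[100:280,210:345],(300,400))
cv2.imwrite('pics/f1.png',np.hstack([a,b])[:,:,::-1])
for w in (W,W2):
    for lo,hi in((182,225),(265,290)):
        m=(w[...,2]>lo)&(w[...,2]<hi)&(np.hypot(w[...,0]-546,w[...,1]+45)<80)
        q=w[m]; print(lo,len(q),q.min(0).round(1),q.max(0).round(1))
E
```

```text
pos [546.4 -45.1 427.9] yaw 17.56 dp(tool) [-0.   0.3 -0.1] turn [-0.    0.    0.06]
182 1797 [ 475.9 -114.   191.3] [611.1  19.7 224.6]
265 384 [477.2 -73.9 265. ] [575.2 -28.1 289.7]
182 764 [ 477.7 -118.1  185.2] [609.8  20.1 223.9]
265 281 [477.9 -76.6 265.1] [612.  -28.2 289.6]
```

View pics/f1.png

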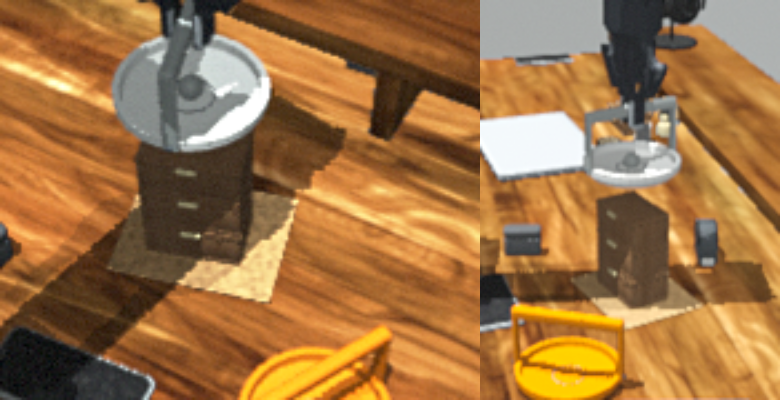

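The dish is held level over the square column at (190,90), with the bar across the boxes and the ball inside the circle. Handing in.

```bash
python3 -c "
from plant import order; print(order.sign_off())"
```

```text
the job is handed in; nothing more can be done
None
```

The job is handed in at about 26 s: both boxes are stacked squarely on the base box (end faces within about 1 mm), and the dish is held level, turned a quarter turn, about 5 cm above the top box, with the ball inside the circle in every picture I checked.

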